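Bed a slotted profile against the fence and end stop of an alignment plate

TASK

Slide the slotted aluminium profile across the plate, without lifting it, until it lies flat against the fence: push it home first at the blue pad, then at the yellow pad, pressing each with about 10 N and never more than 20 N. Then slide it along the fence until its end bears on the red stop, press it home there with the same care, and leave it lying against both pads and the stop. Leave the petri dish, reagent bottle and timer alone.

Things in the scene. Friction and masses are not known exactly. Their poses are not given: they have to be found in the camera images.
- plate: fixed dark anodised plate with rows of small dowel marks, 180 (x) x 440 (y) x 12 mm with a steel fence along its far side; origin at the centre of its underside, on the worktop; its x axis points from the robot side towards the fence, square to it, its y axis along the fence, z up. The fence rises 24 mm above the plate and runs 165 mm along y; its face is at plate x = +66 mm, and only the two pads on it, and the stop, touch the profile
- profile: loose straight slotted aluminium profile, 30 (x) x 260 (y, its length) x 30 (z) mm, 0.14 to 0.28 kg, lying flat on the plate; origin at the centre of its underside; roughly along the plate's y to begin with. Both ends and both sides are alike. When home, its centre is at plate x = +43 mm
- blue_pad: fixed rigid blue pad on the fence, 18 mm wide along the fence and 26 mm high, at plate y = +70 or -70 mm (it and the yellow pad may be swapped); its bearing face is flat, 4 mm from its origin towards the robot (plate x = +58 mm); origin at plate-top level; axes as the plate's
- yellow_pad: fixed rigid yellow pad, as the blue one, at the other of the two places
- red_stop: fixed rigid red upright round stop, 24 mm diameter, 26 mm high, standing on the plate at its left or its right end (plate y = +187 or -187 mm, x = +43 mm); origin on its axis at plate-top level (a flat black cap 3 mm high marks the unused place). When the profile is home its centre is 142 mm from the stop's axis
- petri: loose petri dish, 91 mm diameter, 15 mm high, beside the plate; origin at the centre of its underside; leave alone
- reagent: loose brown reagent bottle with red cap, 48 mm diameter, 93 mm high, beside the plate; origin at the centre of its underside; leave alone
- timer: loose white bench timer, 62 x 65 x 20 mm, beside the plate; origin at the centre of its underside; leave alone

How it is judged:
By the outcome, as a careful person would: the job done as asked, in the order asked, and still so for the second after the job is handed in, with the robot touching nothing.
It also fails if it takes over 72 s, if anything falls off the work surface, if the arm or the gripper's body presses on something with over 40 N, if the wrist force passes 120 N, or if a joint passes its speed limit or range.

ROBOT

A 6-joint arm with a two-finger parallel gripper is mounted at the origin on a cart in front of the work surface, level with it; the furniture and walls round the work are solid. World frame = base frame: x ahead of the robot, y to its left, z up, the work surface at z = 0. Lengths are in m, angles in rad, forces in N, time in s.
With the tool pointing down it reaches from about 0.3 to 0.775 m from the base axis. Payload 14.6 kg.
Tool frame: the origin (TCP) lies on the centre line of the jaws, within the pads' length; the fingertips stand robot.tcp_to_tips ahead of it and the grasp point (between the pads) lies 11 mm behind it (robot.tcp_to_tips is the distance from the TCP to the fingertips, in m); z points along the fingers, y is the line along which they close (so a half turn about z gives the same grasp; the last joint's range is limited). The gripper opens to 94 mm and grips with 3 to 60 N. Pads are 16 mm wide; open, the fingers measure 119 mm over their backs; the gripper's body (75 mm by 177 mm) begins 78 mm behind the grasp point.
Start: joints at [-1.249, 0.3, 1.521, -0, 1.321, -0.067], TCP at [0.208, -0.509, 0.213] pointing down, gripper open.
Joint ranges: [-3.03, 3.03], [-0.79, 2.21], [0.23, 2.52], [-1.04, 4.18], [0, 3.07], [-2.55, 2.55]. Speed limits (rad/s): [2.22, 2.22, 2.57, 3.14, 3.14, 3.14].

INTERFACE

Orientations are given as a unit quaternion [w, x, y, z].
In Python, from rig import robot gives the robot as it stands. The module is installed in compiled form; this text tells all that it offers.
- The arm moves only by the tool drive_tool, never from a script. Its argument "commands" is a list of rows, each a list of 3 entries, a list of its own where there are three numbers: the shift along the world's x, y, z normalised to -1 to 1, where 1 is 30 mm, then the turn, a rotation vector about the world's x, y, z normalised to -1 to 1, where 1 is 45 degrees, then the opening, from 0 (shut) to 1 (fully open). A call has exactly 10 rows; each row shifts and turns the commanded pose from where the row before left it; what a row does not reach is not made up. A row lasts 1/12 s, in which the tool goes at most 41.7 mm and 7.16 degrees, less where a joint would pass 70% of its speed; a pose out of reach is approached as far as the arm can. A call with a number of a shift or a turn outside -1 to 1 is refused whole. A call with a gripper value outside its range is refused whole. The fingers move at their own pace and stop on an object; the grip force is fixed at half the most. Time passes only in rows, so rows that do not move let the fingers close, or fill a call up. It gives the time, the measured TCP pose, the force, the opening and the grip force at its end, in the units of the state.
- robot.observe(): the state, without advancing time (a new reading comes with each control period).
- robot.get_image(name): name is "scene" or "top"; returns a dict with "image" (384x512x3 uint8, blue, green, red), "z_map" (384x512 float32, m along the optical axis (not along the pixel's ray), 0 where there is no reading), "vfov" (degrees; the focal length in pixels is half the picture's height over the tangent of half this angle, whatever the lens; pixels are square), "cx", "cy" (the principal point, pixels), "k1" (the pictures are not rectified: a ray, as slopes to the right and down, at radius r is drawn at 1 + k1 r^2 times it, then the intrinsics apply), "extrinsics" (4x4, takes a point from world to camera coordinates). Camera axes: x right, y down, z forward; pixel columns grow to the right and rows downward; lengths in m; the calibration is good to about 2 mm. A picture is of the moment at which its call begins.
- robot.hand_in(): hands the job in; it is judged then, once.
Trained networks look in the newest picture that a camera, given by its name, has taken for a name from the list of things; names that differ only in an ending like _2 or _b are one class to them, and where a whole thing is asked for, a point or a joint stands for the part that bears it (a point fixed in the world has none). Each returns a list of dicts, best first, with "score" (0 to 1); they miss things now and then, are a little off and sometimes report something else, mostly with a low value. They report only what shows in the picture. A call takes as long as a camera call.
- robot.find_in(camera, query): "position" ([x, y, z] in m, in world coordinates, good to about 4 mm: the middle of the surface that is visible of it).
- robot.trace(camera, query): "region" (384x512 bool, what is visible of it).
The state is a dict: "clock": time; "q": joint angles; "qd": joint speeds; "joint_efforts": joint torques, N m; "eef_pos": TCP position; "orientation": TCP orientation; "ft_force": force on the tool from outside, world axes, zero at the start; "moment": the same for the moment, N m; "width": finger opening in m; "finger_force": force on a finger pad.
Only numpy, scipy, OpenCV 4.12 (cv2) and the standard library are available. Lean on these libraries where they do the work, as an engineer would, in place of code of your own. Each camera call takes 0.05 s, during which the arm holds its last target. There are 200 camera calls.

## Working session

There is one attempt and no reset: what is moved stays moved. The work goes in short steps, Python scripts to look and compute and a tool call to move; the robot and the scene stay as the last step left them, time stands still between calls to the robot, and variables do not carry over. Pictures are saved under pics/ and viewed, at most 10 in all, crops included, and the job is handed in when it is done.

Besides the shell and the picture viewer there is one more tool, called after "Emit:" as name(argument=value, ...), one argument or row to a line, values as JSON. drive_tool: Moves the arm, as the interface text tells. Scaled input: -1 to 1 covers 30 mm each way for a shift and 45 degrees each way for a turn. Its arguments: {"type":"object","properties":{"commands":{"type":"array"}},"required":["commands"]}

```bash
mkdir -p pics; python3 - <<'E'
from rig import robot
import cv2
s=robot.observe();print(s,robot.tcp_to_tips)
for c in("top","scene"):
    im=robot.get_image(c);cv2.imwrite(f"pics/{c}0.png",im["image"])
    for n in("plate","profile","blue_pad","yellow_pad","red_stop","petri","reagent","timer"):
        print(c,n,[( [round(float(v),3) for v in d["position"]],round(float(d["score"]),2)) for d in robot.find_in(c,n)[:2]])
E
```

```text
{'clock': 0.0, 'q': array([-1.24860861e+00,  3.00459272e-01,  1.52158884e+00, -2.60557854e-05,
        1.32067424e+00, -6.65767502e-02]), 'qd': array([ 6.69429901e-04, -4.70652753e-04,  8.51030903e-06,  1.60775260e-03,
       -1.98438459e-03, -1.31791279e-03]), 'joint_efforts': array([ 1.36006215e-04, -5.31807232e+01, -3.52738881e+01,  7.08444114e-02,
        2.44263920e-02, -1.16541482e-04]), 'eef_pos': array([ 0.20839836, -0.50871839,  0.21288952]), 'orientation': array([-5.58633996e-04,  9.81166404e-01,  1.93163580e-01, -8.45122312e-05]), 'ft_force': array([-0.04730785,  0.5778044 , -0.21625181]), 'moment': array([-7.21426341e-05,  4.26475704e-02,  2.29540191e-02]), 'finger_force': 0.0, 'width': 0.09405256760065024} 0.008
top plate [([0.568, 0.086, 0.01], 0.71)]
top profile [([0.566, 0.105, 0.043], 0.77)]
top blue_pad [([0.501, 0.38, 0.016], 0.65)]
top yellow_pad [([0.646, 0.022, 0.044], 0.39)]
top red_stop []
top petri [([0.505, 0.378, 0.016], 0.72)]
top reagent [([0.645, -0.193, 0.062], 0.65)]
top timer [([0.537, -0.224, 0.019], 0.88)]
scene plate [([0.527, 0.156, 0.015], 0.84)]
scene profile [([0.555, 0.128, 0.034], 0.84)]
scene blue_pad []
scene yellow_pad []
scene red_stop []
scene petri [([0.488, 0.386, 0.016], 0.91)]
scene reagent []
scene timer [([0.526, -0.215, 0.018], 0.53)]
```

View pics/top0.png

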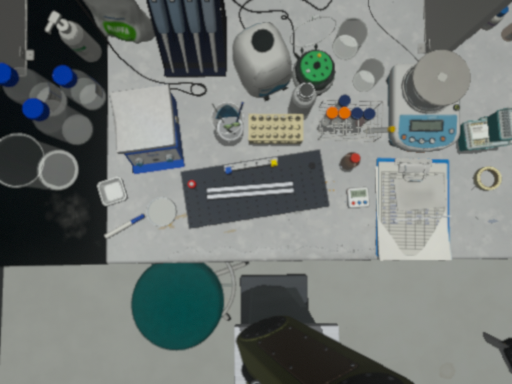

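View pics/scene0.png

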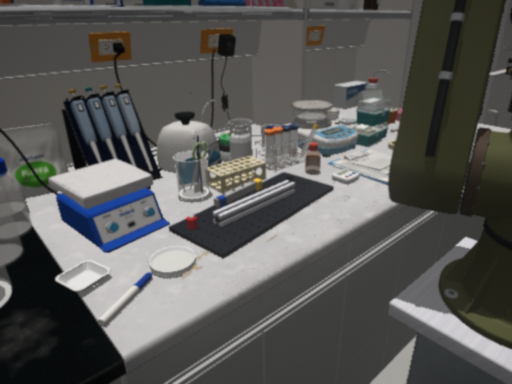

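The top view shows the stop at the +y (left) end at px (192,184). The blue pad is at (228,170), the yellow pad at (274,162), and the profile runs from (206,191) to (293,186). Next I'll fit the poses.

```bash
cat > h.py <<'E'
from rig import robot
import cv2, numpy as np
def ray(im,uv,z):
    uv=np.asarray(uv,float).reshape(-1,2); h=im["image"].shape[0]
    f=h/2/np.tan(np.radians(im["vfov"])/2)
    d=(uv-[im["cx"],im["cy"]])/f; s=d.copy()
    for _ in range(20): s=d/(1+im["k1"]*(s**2).sum(1,keepdims=True))
    E=np.array(im["extrinsics"]);R,t=E[:3,:3],E[:3,3]
    o=-R.T@t; w=np.c_[s,np.ones(len(s))]@R
    return o+w*((z-o[2])/w[:,2])[:,None]
def mask_pts(m): 
    y,x=np.nonzero(m); return np.c_[x,y]
def rect(P):
    r=cv2.minAreaRect((P[:,:2]*1000).astype(np.float32)); b=cv2.boxPoints(r)/1000
    e=[b[1]-b[0],b[2]-b[1]]; e=max(e,key=np.linalg.norm); 
    if e[1]<0:e=-e
    return np.array(r[0])/1000,sorted(r[1]),np.degrees(np.arctan2(-e[0],e[1]))
def profile(c="top",z=.042):
    im=robot.get_image(c); d=robot.trace(c,"profile")
    if not d: return im,None
    m=d[0]["region"]; P=ray(im,mask_pts(m),z)
    return im,(P,rect(P))
E
python3 - <<'E'
from h import *
np.set_printoptions(precision=4,suppress=True)
im,(P,r)=profile(); print("profile",r,P.mean(0))
m=robot.trace("top","plate")[0]["region"]; print("plate",rect(ray(im,mask_pts(m),.012)))
hsv=cv2.cvtColor(im["image"],cv2.COLOR_BGR2HSV);H,S,V=cv2.split(hsv)
roi=np.zeros(H.shape,bool);roi[150:230,180:330]=1
for n,k in dict(red=((H<8)|(H>172)),blue=(H>100)&(H<130),yellow=(H>18)&(H<35)).items():
    q=mask_pts(k&(S>110)&(V>90)&roi); 
    if len(q): print(n,len(q),np.median(q,0),ray(im,[np.median(q,0)],.038), q.min(0),q.max(0))
c=im["image"][145:235,175:335];cv2.imwrite("pics/c1.png",cv2.resize(c,None,fx=5,fy=5,interpolation=cv2.INTER_CUBIC))
E
```

```text
profile (array([0.5632, 0.103 ]), [32.87355041503906, 259.5929260253906], np.float32(3.4465497)) [0.564  0.1026 0.042 ]
plate (array([0.5717, 0.0899]), [184.19061279296875, 447.3184509277344], np.float32(8.164438))
red 43 [191. 184.] [[0.5849 0.281  0.038 ]] [187 180] [195 187]
blue 66 [225. 167.] [[0.635  0.1775 0.038 ]] [180 155] [231 173]
yellow 42 [273.5 163. ] [[0.6447 0.0301 0.038 ]] [271 160] [277 166]
```

View pics/c1.png

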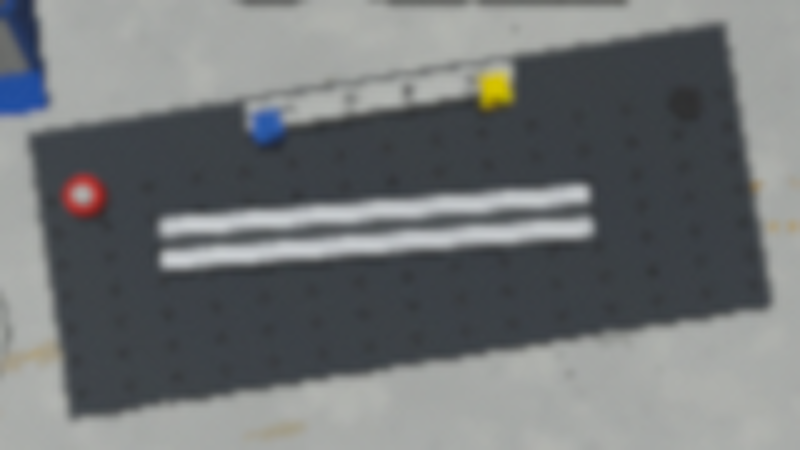

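Emit:
drive_tool(
  commands=[
    [[0.5,1,0],[0,0,-0.0314],1],
    [[0.5,1,0],[0,0,-0.0314],1],
    [[0.5,1,0],[0,0,-0.0314],1],
    [[0.5,1,0],[0,0,-0.0314],1],
    [[0.5,1,0],[0,0,-0.0314],1],
    [[0.5,1,0],[0,0,-0.0314],1],
    [[0.5,1,0],[0,0,-0.0314],1],
    [[0.5,1,0],[0,0,-0.0314],1],
    [[0.5,1,0],[0,0,-0.0314],1],
    [[0.5,1,0],[0,0,-0.0314],1],
  ],
)

```text
clock: 1.88
eef_pos: [0.3589, -0.2074, 0.2137]
orientation: [0.0, 0.998, 0.07, 0.0]
ft_force: [0.8, -1.0, 0.0]
width: 0.0939
finger_force: 0.0
```

Emit:
drive_tool(
  commands=[
    [[0.5,1,0],[0,0,0],1],
    [[0.5,1,0],[0,0,0],1],
    [[0.5,1,-0.3],[0,0,0],1],
    [[0.5,1,-0.3],[0,0,0],1],
    [[0.5,1,-0.3],[0,0,0],1],
    [[0.5,1,-0.3],[0,0,0],1],
    [[0.5,1,-0.3],[0,0,0],1],
    [[0.5,1,-0.3],[0,0,0],1],
    [[0.5,1,-0.3],[0,0,0],1],
    [[0.5,1,-0.3],[0,0,0],1],
  ],
)

```text
clock: 2.72
eef_pos: [0.509, 0.0928, 0.141]
orientation: [-0.0, 0.997, 0.071, 0.0]
ft_force: [0.7, -0.5, -0.1]
width: 0.094
finger_force: 0.0
```

Emit:
drive_tool(
  commands=[
    [[0,0,-0.6],[0,0,0],1],
    [[0,0,-0.6],[0,0,0],1],
    [[0,0,-0.6],[0,0,0],1],
    [[0,0,-0.6],[0,0,0],1],
    [[0,0,-0.6],[0,0,0],1],
    [[0,0,-0.6],[0,0,0],1],
    [[0,0,-0.1],[0,0,0],1],
    [[0,0,-0.1],[0,0,0],1],
    [[0,0,0],[0,0,0],1],
    [[0,0,0],[0,0,0],1],
  ],
)

```text
clock: 3.55
eef_pos: [0.509, 0.0911, 0.0284]
orientation: [-0.0, 0.997, 0.071, 0.001]
ft_force: [-0.3, -0.8, -0.0]
width: 0.0941
finger_force: 0.0
```

Emit:
drive_tool(
  commands=[
    [[0.132,0.02,0],[0,0,0],1],
    [[0.132,0.02,0],[0,0,0],1],
    [[0.132,0.02,0],[0,0,0],1],
    [[0.132,0.02,0],[0,0,0],1],
    [[0.132,0.02,0],[0,0,0],1],
    [[0.132,0.02,0],[0,0,0],1],
    [[0.132,0.02,0],[0,0,0],1],
    [[0.132,0.02,0],[0,0,0],1],
    [[0.132,0.02,0],[0,0,0],1],
    [[0.132,0.02,0],[0,0,0],1],
  ],
)

```text
clock: 4.38
eef_pos: [0.5484, 0.0971, 0.0274]
orientation: [0.0, 0.997, 0.071, -0.0]
ft_force: [-1.1, -0.3, 0.7]
width: 0.0942
finger_force: 0.6
```

Emit:
drive_tool(
  commands=[
    [[0.1,0.015,0],[0,0,0],1],
    [[0.1,0.015,0],[0,0,0],1],
    [[0.1,0.015,0],[0,0,0],1],
    [[0.1,0.015,0],[0,0,0],1],
    [[0.1,0.015,0],[0,0,0],1],
    [[0.1,0.015,0],[0,0,0],1],
    [[0.1,0.015,0],[0,0,0],1],
    [[0,0,0],[0,0,0],1],
    [[0,0,0],[0,0,0],1],
    [[0,0,0],[0,0,0],1],
  ],
)

```text
clock: 5.22
eef_pos: [0.5691, 0.1002, 0.0275]
orientation: [0.0, 0.997, 0.071, 0.0]
ft_force: [-0.4, 0.1, -0.6]
width: 0.094
finger_force: 0.0
```

```bash
cat >> h.py <<'E'
C=np.array([.5717,.0899]);YAW=8.16
def toplate(p):
    a=np.radians(YAW);d=np.asarray(p)[...,:2]-C
    return np.stack([d@[np.cos(a),np.sin(a)],d@[-np.sin(a),np.cos(a)]],-1)
def report(name,c="top"):
    im,r=profile(c); 
    if r: print("rect",toplate(r[1][0]),r[1][1],r[1][2]-YAW)
    s=robot.observe(); print("tcp",toplate(s["eef_pos"]),s["eef_pos"],s["ft_force"],s["clock"])
    if name:
        i=im["image"][145:235,175:335] if c=="top" else im["image"][150:260,150:350]
        cv2.imwrite(f"pics/{name}.png",cv2.resize(i,None,fx=4,fy=4,interpolation=cv2.INTER_CUBIC))
    return im,r
E
python3 -c "
from h import *
report('p2','scene');report(None,'top')"
```

```text
rect [0.00590785 0.03362489] [74.27166748046875, 291.3995056152344] -0.5442815
tcp [-0.00115468  0.01059164] [0.56905366 0.10022051 0.02747907] [-0.14496862 -0.31569593 -0.17765145] 5.3167
rect [0.02469822 0.01615583] [30.854082107543945, 261.1239929199219] 0.00042915344
tcp [-0.00115022  0.01056523] [0.56906182 0.100195   0.02750887] [-0.03758334  0.3378917  -0.82693621] 5.4167
```

View pics/p2.png

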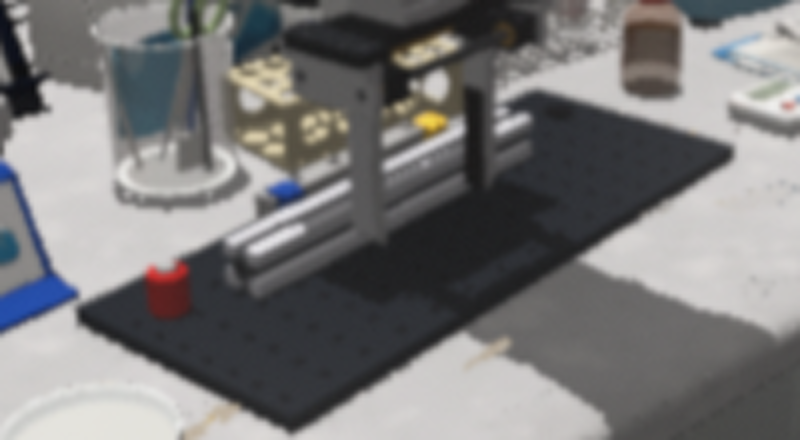

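The scene crop shows both fingers bearing on the profile, which is now parallel to the fence and about 18 mm short of it. I'll push 13 mm more.

Emit:
drive_tool(
  commands=[
    [[0.06,0.009,0],[0,0,0],1],
    [[0.06,0.009,0],[0,0,0],1],
    [[0.06,0.009,0],[0,0,0],1],
    [[0.06,0.009,0],[0,0,0],1],
    [[0.06,0.009,0],[0,0,0],1],
    [[0.06,0.009,0],[0,0,0],1],
    [[0.04,0.006,0],[0,0,0],1],
    [[0,0,0],[0,0,0],1],
    [[0,0,0],[0,0,0],1],
    [[0,0,0],[0,0,0],1],
  ],
)

```text
clock: 6.25
eef_pos: [0.5811, 0.102, 0.0274]
orientation: [-0.0, 0.997, 0.071, 0.0]
ft_force: [0.5, 0.2, 0.0]
width: 0.0936
finger_force: 0.0
```

```bash
python3 -c "
from h import *
report(None)"
```

```text
rect [0.03643312 0.0155899 ] [31.845945358276367, 260.9933776855469] -0.120186806
tcp [0.01102091 0.0106559 ] [0.58109685 0.1020123  0.02744865] [ 0.5138903  -0.31019915 -0.38947525] 6.35
```

Emit:
drive_tool(
  commands=[
    [[-0.15,-0.022,0],[0,0,0],1],
    [[-0.15,-0.022,0],[0,0,0],0],
    [[-0.07,0.487,0],[0,0,0],0],
    [[-0.07,0.487,0],[0,0,0],0],
    [[-0.07,0.487,0],[0,0,0],0],
    [[-0.07,0.487,0],[0,0,0],0],
    [[0,0,0],[0,0,0],0],
    [[0,0,0],[0,0,0],0],
    [[0,0,0],[0,0,0],0],
    [[0,0,0],[0,0,0],0],
  ],
)

```text
clock: 7.18
eef_pos: [0.5637, 0.1584, 0.0275]
orientation: [0.0, 0.997, 0.071, 0.0]
ft_force: [-0.3, -0.5, 0.1]
width: 0.0373
finger_force: 0.0
```

Emit:
drive_tool(
  commands=[
    [[0.066,0.0095,0],[0,0,0],0],
    [[0.066,0.0095,0],[0,0,0],0],
    [[0.066,0.0095,0],[0,0,0],0],
    [[0.066,0.0095,0],[0,0,0],0],
    [[0.033,0.005,0],[0,0,0],0],
    [[0,0,0],[0,0,0],0],
    [[0,0,0],[0,0,0],0],
    [[0,0,0],[0,0,0],0],
    [[0,0,0],[0,0,0],0],
    [[0,0,0],[0,0,0],0],
  ],
)

```text
clock: 8.02
eef_pos: [0.5726, 0.1604, 0.0275]
orientation: [-0.0, 0.997, 0.071, -0.0]
ft_force: [-0.8, -0.3, 0.4]
width: 0.0004
finger_force: 0.0
```

Emit:
drive_tool(
  commands=[
    [[0.0165,0.0024,0],[0,0,0],0],
    [[0.0165,0.0024,0],[0,0,0],0],
    [[0.0165,0.0024,0],[0,0,0],0],
    [[0.0165,0.0024,0],[0,0,0],0],
    [[0.0165,0.0024,0],[0,0,0],0],
    [[0.0165,0.0024,0],[0,0,0],0],
    [[0,0,0],[0,0,0],0],
    [[0,0,0],[0,0,0],0],
    [[0,0,0],[0,0,0],0],
    [[0,0,0],[0,0,0],0],
  ],
)

```text
clock: 8.85
eef_pos: [0.5756, 0.1608, 0.0274]
orientation: [-0.0, 0.997, 0.071, 0.0]
ft_force: [0.0, -0.7, 0.0]
width: 0.0003
finger_force: 0.0
```

Emit:
drive_tool(
  commands=[
    [[0.0165,0.0024,0],[0,0,0],0],
    [[0.0165,0.0024,0],[0,0,0],0],
    [[0,0,0],[0,0,0],0],
    [[0,0,0],[0,0,0],0],
    [[0,0,0],[0,0,0],0],
    [[0,0,0],[0,0,0],0],
    [[0,0,0],[0,0,0],0],
    [[0,0,0],[0,0,0],0],
    [[0,0,0],[0,0,0],0],
    [[0,0,0],[0,0,0],0],
  ],
)

```text
clock: 9.68
eef_pos: [0.5766, 0.161, 0.0274]
orientation: [-0.0, 0.997, 0.071, 0.0]
ft_force: [-0.0, 0.5, 0.8]
width: 0.0004
finger_force: 0.1
```

Emit:
drive_tool(
  commands=[
    [[0.0165,0.0024,0],[0,0,0],0],
    [[0.0165,0.0024,0],[0,0,0],0],
    [[0,0,0],[0,0,0],0],
    [[0,0,0],[0,0,0],0],
    [[0,0,0],[0,0,0],0],
    [[0,0,0],[0,0,0],0],
    [[0,0,0],[0,0,0],0],
    [[0,0,0],[0,0,0],0],
    [[0,0,0],[0,0,0],0],
    [[0,0,0],[0,0,0],0],
  ],
)

```text
clock: 10.52
eef_pos: [0.5776, 0.1612, 0.0275]
orientation: [-0.0, 0.997, 0.071, 0.0]
ft_force: [-0.8, 0.8, -0.1]
width: 0.0001
finger_force: 0.1
```

Emit:
drive_tool(
  commands=[
    [[0.0165,0.0024,0],[0,0,0],0],
    [[0.0165,0.0024,0],[0,0,0],0],
    [[0,0,0],[0,0,0],0],
    [[0,0,0],[0,0,0],0],
    [[0,0,0],[0,0,0],0],
    [[0,0,0],[0,0,0],0],
    [[0,0,0],[0,0,0],0],
    [[0,0,0],[0,0,0],0],
    [[0,0,0],[0,0,0],0],
    [[0,0,0],[0,0,0],0],
  ],
)

```text
clock: 11.35
eef_pos: [0.5782, 0.1612, 0.0274]
orientation: [0.0, 0.997, 0.071, -0.0]
ft_force: [-4.9, -1.1, 2.2]
width: 0.0003
finger_force: 2.6
```

Emit:
drive_tool(
  commands=[
    [[0.007,0.001,0],[0,0,0],0],
    [[0.006,0.001,0],[0,0,0],0],
    [[0,0,0],[0,0,0],0],
    [[0,0,0],[0,0,0],0],
    [[0,0,0],[0,0,0],0],
    [[0,0,0],[0,0,0],0],
    [[0,0,0],[0,0,0],0],
    [[0,0,0],[0,0,0],0],
    [[0,0,0],[0,0,0],0],
    [[0,0,0],[0,0,0],0],
  ],
)

```text
clock: 12.18
eef_pos: [0.5782, 0.1612, 0.0274]
orientation: [0.0, 0.997, 0.071, -0.001]
ft_force: [-7.6, -1.9, 5.6]
width: 0.0002
finger_force: 4.1
```

Emit:
drive_tool(
  commands=[
    [[0.005,0.001,0],[0,0,0],0],
    [[0.005,0,0],[0,0,0],0],
    [[0,0,0],[0,0,0],0],
    [[0,0,0],[0,0,0],0],
    [[0,0,0],[0,0,0],0],
    [[0,0,0],[0,0,0],0],
    [[0,0,0],[0,0,0],0],
    [[0,0,0],[0,0,0],0],
    [[0,0,0],[0,0,0],0],
    [[0,0,0],[0,0,0],0],
  ],
)

```text
clock: 13.02
eef_pos: [0.5783, 0.1612, 0.0274]
orientation: [0.0, 0.997, 0.071, -0.001]
ft_force: [-9.8, -1.1, 6.7]
width: 0.0002
finger_force: 5.2
```

Emit:
drive_tool(
  commands=[
    [[-0.15,-0.022,0],[0,0,0],0],
    [[-0.2,-0.029,0],[0,0,0],0],
    [[0.11,-0.77,0],[0,0,0],0],
    [[0.11,-0.77,0],[0,0,0],0],
    [[0.11,-0.77,0],[0,0,0],0],
    [[0.11,-0.77,0],[0,0,0],0],
    [[0.11,-0.77,0],[0,0,0],0],
    [[0.11,-0.77,0],[0,0,0],0],
    [[0,0,0],[0,0,0],0],
    [[0,0,0],[0,0,0],0],
  ],
)

```text
clock: 13.85
eef_pos: [0.5885, 0.0205, 0.0274]
orientation: [-0.0, 0.998, 0.07, 0.0]
ft_force: [0.3, 0.8, 0.2]
width: 0.0004
finger_force: 0.0
```

```bash
python3 -c "
from h import *
report('p3')"
```

```text
rect [0.04059854 0.08443426] [34.240455627441406, 124.23335266113281] -1.9661374
tcp [ 0.00682644 -0.06972008] [0.58835325 0.02185473 0.02743928] [-0.1502411   0.28245744  0.28504868] 13.95
```

View pics/p3.png

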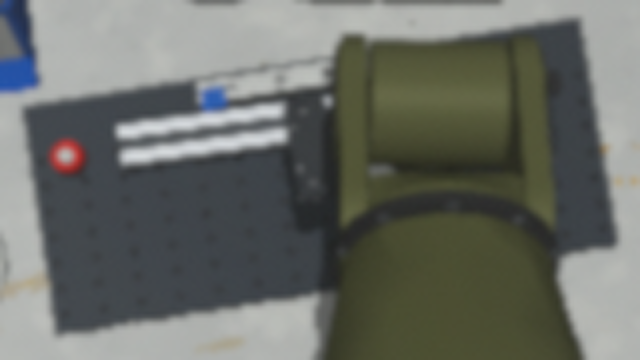

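The crop shows the profile against the blue pad at (213,98), slightly rotated, with its right end under the arm. Now the yellow side.

Emit:
drive_tool(
  commands=[
    [[0.033,0.0048,0],[0,0,0],0],
    [[0.033,0.0048,0],[0,0,0],0],
    [[0.033,0.0048,0],[0,0,0],0],
    [[0.033,0.0048,0],[0,0,0],0],
    [[0.0165,0.0024,0],[0,0,0],0],
    [[0.0165,0.0024,0],[0,0,0],0],
    [[0.0165,0.0024,0],[0,0,0],0],
    [[0.0165,0.0024,0],[0,0,0],0],
    [[0.0165,0.0024,0],[0,0,0],0],
    [[0,0,0],[0,0,0],0],
  ],
)

```text
clock: 14.78
eef_pos: [0.5951, 0.0222, 0.0275]
orientation: [-0.0, 0.997, 0.071, 0.0]
ft_force: [-0.4, 0.9, 0.4]
width: 0.0005
finger_force: 0.0
```

Emit:
drive_tool(
  commands=[
    [[0.0165,0.0024,0],[0,0,0],0],
    [[0.0165,0.0024,0],[0,0,0],0],
    [[0.0165,0.0024,0],[0,0,0],0],
    [[0,0,0],[0,0,0],0],
    [[0,0,0],[0,0,0],0],
    [[0,0,0],[0,0,0],0],
    [[0,0,0],[0,0,0],0],
    [[0,0,0],[0,0,0],0],
    [[0,0,0],[0,0,0],0],
    [[0,0,0],[0,0,0],0],
  ],
)

```text
clock: 15.62
eef_pos: [0.5964, 0.0224, 0.0274]
orientation: [-0.0, 0.997, 0.071, -0.0]
ft_force: [0.3, 0.2, -0.2]
width: 0.0003
finger_force: 0.0
```

Emit:
drive_tool(
  commands=[
    [[0.0165,0.0024,0],[0,0,0],0],
    [[0.0165,0.0024,0],[0,0,0],0],
    [[0,0,0],[0,0,0],0],
    [[0,0,0],[0,0,0],0],
    [[0,0,0],[0,0,0],0],
    [[0,0,0],[0,0,0],0],
    [[0,0,0],[0,0,0],0],
    [[0,0,0],[0,0,0],0],
    [[0,0,0],[0,0,0],0],
    [[0,0,0],[0,0,0],0],
  ],
)

```text
clock: 16.45
eef_pos: [0.5974, 0.0225, 0.0274]
orientation: [-0.0, 0.997, 0.071, -0.0]
ft_force: [0.0, 0.4, -0.1]
width: 0.0006
finger_force: 0.0
```

Emit:
drive_tool(
  commands=[
    [[0.0165,0.0024,0],[0,0,0],0],
    [[0.01,0.0012,0],[0,0,0],0],
    [[0,0,0],[0,0,0],0],
    [[0,0,0],[0,0,0],0],
    [[0,0,0],[0,0,0],0],
    [[0,0,0],[0,0,0],0],
    [[0,0,0],[0,0,0],0],
    [[0,0,0],[0,0,0],0],
    [[0,0,0],[0,0,0],0],
    [[0,0,0],[0,0,0],0],
  ],
)

```text
clock: 17.28
eef_pos: [0.5982, 0.0227, 0.0275]
orientation: [-0.0, 0.997, 0.071, 0.0]
ft_force: [-0.6, 0.9, 0.1]
width: 0.0003
finger_force: 0.0
```

Emit:
drive_tool(
  commands=[
    [[0.0165,0.0024,0],[0,0,0],0],
    [[0.0165,0.0024,0],[0,0,0],0],
    [[0,0,0],[0,0,0],0],
    [[0,0,0],[0,0,0],0],
    [[0,0,0],[0,0,0],0],
    [[0,0,0],[0,0,0],0],
    [[0,0,0],[0,0,0],0],
    [[0,0,0],[0,0,0],0],
    [[0,0,0],[0,0,0],0],
    [[0,0,0],[0,0,0],0],
  ],
)

```text
clock: 18.12
eef_pos: [0.5983, 0.0227, 0.0275]
orientation: [-0.0, 0.997, 0.071, -0.001]
ft_force: [-9.0, -2.8, 6.5]
width: 0.001
finger_force: 4.3
```

Emit:
drive_tool(
  commands=[
    [[-0.2,-0.029,0],[0,0,0],0],
    [[-0.2,-0.029,0],[0,0,0],0],
    [[0.118,-0.825,0],[0,0,0],0],
    [[0.118,-0.825,0],[0,0,0],0],
    [[0.118,-0.825,0],[0,0,0],0],
    [[0,0,0],[0,0,0],0],
    [[0.62,0.089,0],[0,0,0],0],
    [[0.62,0.089,0],[0,0,0],0],
    [[0,0,0],[0,0,0],0],
    [[0,0,0],[0,0,0],0],
  ],
)

```text
clock: 18.95
eef_pos: [0.6348, -0.0473, 0.027]
orientation: [-0.0, 0.997, 0.071, -0.0]
ft_force: [0.7, 0.1, -1.2]
width: 0.0004
finger_force: 0.0
```

```bash
python3 -c "
from h import *
report('p4','scene');report(None)"
```

```text
rect [0.02026935 0.03458451] [69.03661346435547, 286.7099914550781] -0.26696444
tcp [ 0.04234488 -0.14491087] [ 0.63418451 -0.04753338  0.02714216] [-0.38101761 -0.36157925 -0.16152146] 19.05
rect [0.04250088 0.04130282] [35.756507873535156, 212.17921447753906] -0.3340397
tcp [ 0.04249357 -0.14511423] [ 0.63436055 -0.04771358  0.02743604] [ 0.12270943 -0.35674244  0.36285353] 19.15
```

View pics/p4.png

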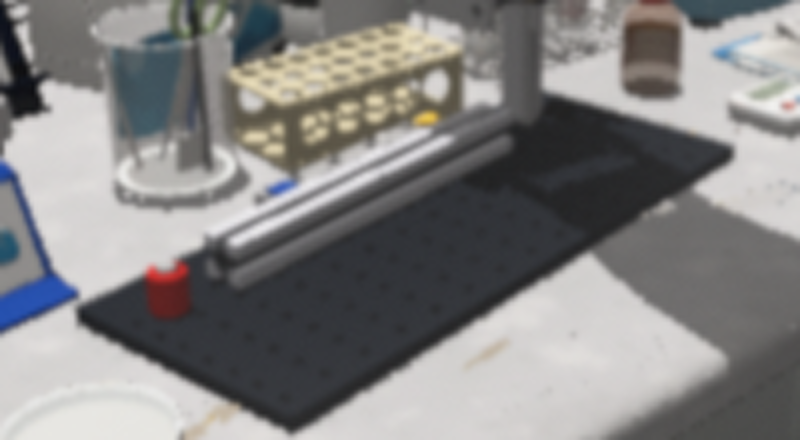

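The scene crop shows the profile flush along the fence, with the finger standing beyond its right end. Now I push along the fence.

Emit:
drive_tool(
  commands=[
    [[-0.012,0.0825,0],[0,0,0],0],
    [[-0.012,0.0825,0],[0,0,0],0],
    [[-0.012,0.0825,0],[0,0,0],0],
    [[-0.012,0.0825,0],[0,0,0],0],
    [[-0.012,0.0825,0],[0,0,0],0],
    [[-0.012,0.0825,0],[0,0,0],0],
    [[-0.012,0.0825,0],[0,0,0],0],
    [[-0.012,0.0825,0],[0,0,0],0],
    [[-0.012,0.0825,0],[0,0,0],0],
    [[-0.012,0.0825,0],[0,0,0],0],
  ],
)

```text
clock: 19.98
eef_pos: [0.6314, -0.023, 0.0274]
orientation: [0.0, 0.997, 0.071, 0.0]
ft_force: [0.5, -1.2, -0.4]
width: 0.0004
finger_force: 0.5
```

Emit:
drive_tool(
  commands=[
    [[-0.007,0.0495,0],[0,0,0],0],
    [[-0.007,0.0495,0],[0,0,0],0],
    [[-0.007,0.0495,0],[0,0,0],0],
    [[-0.007,0.0495,0],[0,0,0],0],
    [[-0.007,0.0495,0],[0,0,0],0],
    [[-0.007,0.0495,0],[0,0,0],0],
    [[-0.007,0.0495,0],[0,0,0],0],
    [[-0.007,0.0495,0],[0,0,0],0],
    [[-0.007,0.0495,0],[0,0,0],0],
    [[-0.007,0.0495,0],[0,0,0],0],
  ],
)

```text
clock: 20.82
eef_pos: [0.6293, -0.0081, 0.0274]
orientation: [0.0, 0.997, 0.071, -0.0]
ft_force: [0.6, -1.0, 0.0]
width: 0.0002
finger_force: 0.5
```

```bash
python3 -c "
from h import *
report('p5')"
```

```text
rect [0.04117907 0.07460766] [33.21134567260742, 184.5817413330078] 0.17016792
tcp [ 0.04312067 -0.10504579] [ 0.62929408 -0.00796181  0.02744627] [ 1.06543447  0.0146294  -0.20196096] 20.9167
```

View pics/p5.png

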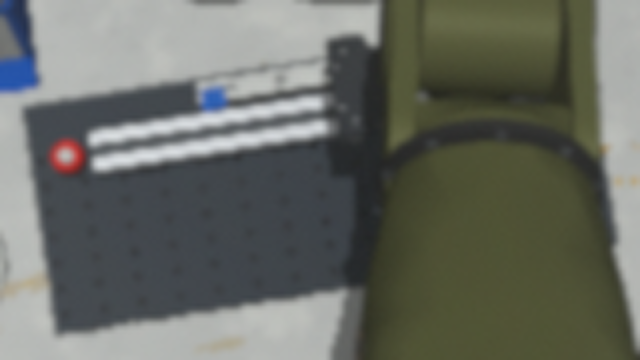

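The profile's left end is at px (90,145), about 8 mm from the stop at (67,157). It is still along the fence.

Emit:
drive_tool(
  commands=[
    [[-0.0024,0.0165,0],[0,0,0],0],
    [[-0.0024,0.0165,0],[0,0,0],0],
    [[-0.0024,0.0165,0],[0,0,0],0],
    [[-0.0024,0.0165,0],[0,0,0],0],
    [[-0.0024,0.0165,0],[0,0,0],0],
    [[-0.0024,0.0165,0],[0,0,0],0],
    [[-0.0024,0.0165,0],[0,0,0],0],
    [[-0.0024,0.0165,0],[0,0,0],0],
    [[-0.0024,0.0165,0],[0,0,0],0],
    [[-0.0024,0.0165,0],[0,0,0],0],
  ],
)

```text
clock: 21.75
eef_pos: [0.6286, -0.0033, 0.0275]
orientation: [0.0, 0.997, 0.071, 0.0]
ft_force: [0.1, -1.4, -0.1]
width: 0.0006
finger_force: 0.6
```

Emit:
drive_tool(
  commands=[
    [[-0.0024,0.0165,0],[0,0,0],0],
    [[-0.0024,0.0165,0],[0,0,0],0],
    [[0,0,0],[0,0,0],0],
    [[0,0,0],[0,0,0],0],
    [[0,0,0],[0,0,0],0],
    [[0,0,0],[0,0,0],0],
    [[0,0,0],[0,0,0],0],
    [[0,0,0],[0,0,0],0],
    [[0,0,0],[0,0,0],0],
    [[0,0,0],[0,0,0],0],
  ],
)

```text
clock: 22.58
eef_pos: [0.6284, -0.0023, 0.0274]
orientation: [-0.0, 0.997, 0.071, -0.0]
ft_force: [-0.5, -0.1, 1.3]
width: 0.0004
finger_force: 0.0
```

Emit:
drive_tool(
  commands=[
    [[-0.0024,0.0165,0],[0,0,0],0],
    [[-0.0024,0.0165,0],[0,0,0],0],
    [[0,0,0],[0,0,0],0],
    [[0,0,0],[0,0,0],0],
    [[0,0,0],[0,0,0],0],
    [[0,0,0],[0,0,0],0],
    [[0,0,0],[0,0,0],0],
    [[0,0,0],[0,0,0],0],
    [[0,0,0],[0,0,0],0],
    [[0,0,0],[0,0,0],0],
  ],
)

```text
clock: 23.42
eef_pos: [0.6283, -0.0013, 0.0274]
orientation: [-0.0, 0.997, 0.071, -0.0]
ft_force: [0.3, -0.1, -0.9]
width: 0.0003
finger_force: 0.2
```

Emit:
drive_tool(
  commands=[
    [[-0.0024,0.0165,0],[0,0,0],0],
    [[-0.001,0.008,0],[0,0,0],0],
    [[0,0,0],[0,0,0],0],
    [[0,0,0],[0,0,0],0],
    [[0,0,0],[0,0,0],0],
    [[0,0,0],[0,0,0],0],
    [[0,0,0],[0,0,0],0],
    [[0,0,0],[0,0,0],0],
    [[0,0,0],[0,0,0],0],
    [[0,0,0],[0,0,0],0],
  ],
)

```text
clock: 24.25
eef_pos: [0.6282, -0.0006, 0.0274]
orientation: [-0.0, 0.997, 0.071, -0.0]
ft_force: [-0.3, -0.2, 0.1]
width: 0.0006
finger_force: 0.4
```

Emit:
drive_tool(
  commands=[
    [[-0.0017,0.012,0],[0,0,0],0],
    [[-0.0017,0.012,0],[0,0,0],0],
    [[0,0,0],[0,0,0],0],
    [[0,0,0],[0,0,0],0],
    [[0,0,0],[0,0,0],0],
    [[0,0,0],[0,0,0],0],
    [[0,0,0],[0,0,0],0],
    [[0,0,0],[0,0,0],0],
    [[0,0,0],[0,0,0],0],
    [[0,0,0],[0,0,0],0],
  ],
)

```text
clock: 25.08
eef_pos: [0.6282, -0.0005, 0.0274]
orientation: [0.0, 0.997, 0.071, 0.0]
ft_force: [0.3, -5.7, -1.1]
width: 0.0008
finger_force: 2.8
```

Emit:
drive_tool(
  commands=[
    [[-0.001,0.0075,0],[0,0,0],0],
    [[-0.001,0.0075,0],[0,0,0],0],
    [[0,0,0],[0,0,0],0],
    [[0,0,0],[0,0,0],0],
    [[0,0,0],[0,0,0],0],
    [[0,0,0],[0,0,0],0],
    [[0,0,0],[0,0,0],0],
    [[0,0,0],[0,0,0],0],
    [[0,0,0],[0,0,0],0],
    [[0,0,0],[0,0,0],0],
  ],
)

```text
clock: 25.92
eef_pos: [0.6282, -0.0005, 0.0275]
orientation: [0.001, 0.997, 0.071, 0.0]
ft_force: [1.6, -7.8, -0.4]
width: 0.0003
finger_force: 4.1
```

Emit:
drive_tool(
  commands=[
    [[-0.001,0.0065,0],[0,0,0],0],
    [[0,0.003,0],[0,0,0],0],
    [[0,0,0],[0,0,0],0],
    [[0,0,0],[0,0,0],0],
    [[0,0,0],[0,0,0],0],
    [[0,0,0],[0,0,0],0],
    [[0,0,0],[0,0,0],0],
    [[0,0,0],[0,0,0],0],
    [[0,0,0],[0,0,0],0],
    [[0,0,0],[0,0,0],0],
  ],
)

```text
clock: 26.75
eef_pos: [0.6282, -0.0004, 0.0275]
orientation: [0.001, 0.997, 0.071, 0.0]
ft_force: [1.3, -9.7, -0.9]
width: 0.0004
finger_force: 5.0
```

Emit:
drive_tool(
  commands=[
    [[0.012,-0.0825,0],[0,0,0],0],
    [[0.012,-0.0825,0],[0,0,0],0],
    [[0.05,-0.35,0],[0,0,0],0],
    [[0.05,-0.35,0],[0,0,0],0],
    [[0,0,0],[0,0,0],0],
    [[0,0,0.8],[0,0,0],0],
    [[0,0,1],[0,0,0],0],
    [[0,0,1],[0,0,0],0],
    [[0,0,1],[0,0,0],0],
    [[0,0,1],[0,0,0],0],
  ],
)

```text
clock: 27.58
eef_pos: [0.6316, -0.0253, 0.173]
orientation: [-0.0, 0.997, 0.071, -0.0]
ft_force: [0.7, -0.3, 0.4]
width: 0.0005
finger_force: 0.0
```

Emit:
drive_tool(
  commands=[
    [[-0.6,-1,0],[0,0,0],0],
    [[-0.6,-1,0],[0,0,0],0],
    [[-0.6,-1,0],[0,0,0],0],
    [[-0.6,-1,0],[0,0,0],0],
    [[-0.6,-1,0],[0,0,0],0],
    [[-0.6,-1,0],[0,0,0],0],
    [[-0.6,-1,0],[0,0,0],0],
    [[-0.6,-1,0],[0,0,0],0],
    [[-0.6,-1,0],[0,0,0],0],
    [[-0.6,-1,0],[0,0,0],0],
  ],
)

```text
clock: 28.42
eef_pos: [0.4505, -0.3266, 0.1716]
orientation: [0.0, 0.997, 0.071, 0.0]
ft_force: [1.6, -0.2, -0.2]
width: 0.0004
finger_force: 0.0
```

```bash
python3 -c "
from h import *
im,r=report(None)
cv2.imwrite('pics/p6.png',cv2.resize(im['image'][145:235,175:335],None,fx=5,fy=5,interpolation=cv2.INTER_CUBIC))"
```

```text
rect [0.04140482 0.04448882] [37.548370361328125, 261.24267578125] -0.12107372
tcp [-0.18044838 -0.3969116 ] [ 0.44941536 -0.32860556  0.17148873] [ 0.3537274   0.17524758 -0.52220017] 28.5167
```

View pics/p6.png

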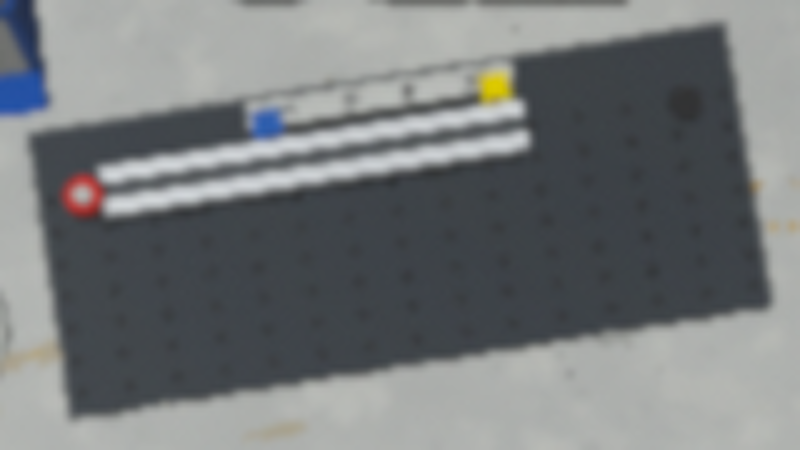

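The final view shows the profile end at the stop (px 100,195 beside 82,193) and its side along both pads. As a last check I'll fit its angle and gap against the pads at sub-pixel level.

```bash
python3 - <<'E'
from h import *
im=robot.get_image("top"); m=robot.trace("top","profile")[0]["region"].astype(np.uint8)
g=im["image"].min(2).astype(float)-70
def fit(w,z,lo,hi):
    q=mask_pts(w>0);W=w[w>0];p=toplate(ray(im,q,z)); xs=[];ys=[]
    for a in np.arange(lo,hi,.01):
        k=(p[:,1]>=a)&(p[:,1]<a+.01)
        if W[k].sum()>0: ys.append(a+.005);xs.append((p[k,0]*W[k]).sum()/W[k].sum())
    c=np.polyfit(ys,xs,1);print("angle",-np.degrees(np.arctan(c[0])),"x at blue/yellow",np.polyval(c,[.07,-.07]),"sd",np.std(np.array(xs)-np.polyval(c,ys)))
P=np.full(g.shape+(3,),9.);yy,xx=np.mgrid[:384,:512]
allp=toplate(ray(im,np.c_[xx.ravel(),yy.ravel()],.042)).reshape(384,512,2)
fit(np.where((abs(allp[...,0]-.0425)<.0145+.0045)&(abs(allp[...,1]-.045)<.12),np.clip(g,0,None),0),.042,-.07,.16)
f=toplate(ray(im,np.c_[xx.ravel(),yy.ravel()],.036)).reshape(384,512,2)
fit(np.where((abs(f[...,0]-.073)<.011)&(abs(f[...,1])<.055),np.clip(g-20,0,None),0),.036,-.05,.05)
E
```

```text
angle 0.05576220413461486 x at blue/yellow [0.0415299  0.04166616] sd 0.0003498450239490833
angle 0.02892434027308759 x at blue/yellow [0.07396254 0.07403321] sd 0.0002700578784498963
```

```bash
python3 -c "
from rig import robot
print(robot.hand_in())"
```

```text
the job is handed in; nothing more can be done
None
```

The job is handed in: I pressed the profile at the blue pad (9.9 N), the yellow pad (9.4 N) and the red stop (9.8 N), in that order. In the last picture it lay parallel to the fence within about 0.03°, against both pads and the stop, with the arm clear.

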